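# Load and lock the slide-box transfer rack

### The job

Make the small transfer rack ready to leave: first press its red brake lever down until it latches and stays down by itself, then put every tan slide box from the bench onto the sloping ledge, each lying flat on the ledge between the yellow front lip and the dark back stop, on whichever face you like, none stacked or hanging off an end. Only when all of them are on, turn the white locking handle clockwise (seen from above) past its click and let go; leave the other things on the bench alone.

Things in the scene. Friction and masses are not known exactly. Their poses are not given: they have to be found in the camera images.
- rack: The grey transfer rack on its rails (it does not move during the job): base plate 140 mm deep (x), 660 mm long (y), top at 22 mm. Origin: on the bench under the middle of the ledge; x points away from the robot's side, y along the rack to the lever end. Lever end at +y, locking handle end at -y.
- ledge: The rack's narrow aluminium ledge, 440 mm long (y, ends open), sloping 0.35 rad down towards the robot. Origin: middle of its upper surface, 85 mm above the bench; x up the slope, away from the robot; z normal to the surface. Yellow front lip 8 mm high, inner face at x = -32 mm; dark back stop 12 mm high, inner face at x = +32 mm. Boxes may lie anywhere along it; five fit 85 mm apart.
- box0: A tan cardboard slide box, closed, 54 x 54 x 36 mm (its x, y, z), about 0.12 kg (0.08 to 0.17). Origin: its centre; z is normal to the lid with the white label. Starts lid up on the bench between robot and rack. All boxes are alike; from three to five are present.
- box1: A tan cardboard slide box, closed, 54 x 54 x 36 mm (its x, y, z), about 0.12 kg (0.08 to 0.17). Origin: its centre; z is normal to the lid with the white label. Starts lid up on the bench between robot and rack. All boxes are alike; from three to five are present.
- box2: A tan cardboard slide box, closed, 54 x 54 x 36 mm (its x, y, z), about 0.12 kg (0.08 to 0.17). Origin: its centre; z is normal to the lid with the white label. Starts lid up on the bench between robot and rack. All boxes are alike; from three to five are present.
- box3: A tan cardboard slide box, closed, 54 x 54 x 36 mm (its x, y, z), about 0.12 kg (0.08 to 0.17). Origin: its centre; z is normal to the lid with the white label. Starts lid up on the bench between robot and rack. All boxes are alike; from three to five are present.
- box4: A tan cardboard slide box, closed, 54 x 54 x 36 mm (its x, y, z), about 0.12 kg (0.08 to 0.17). Origin: its centre; z is normal to the lid with the white label. Starts lid up on the bench between robot and rack. All boxes are alike; from three to five are present.
- brake (a joint): Angle of the sprung brake lever at the rack's +y end: 0 = up (tip raised 0.36 rad), grows when pressed down, 0.36 = level, stop at 0.46. A spring pushes it up (about 2 N at the pad) until it passes its detent's hump at about 0.22, which takes up to about 12 N at the pad. Press to 0.40 or more; released, it rests latched at about 0.36.
- brake_pad (a point): Middle of the upper face of the lever's red pad, 34 x 34 mm, 85 mm from the lever's hinge, on the robot's side of it. The hinge is 105 mm above the bench at rack x = +30, y = +285 mm. The point is about 140 mm high when up, 110 mm when level. Press with closed fingertips from above.
- lock (a joint): Angle of the locking handle, 0 to 1.5 rad, growing clockwise seen from above; starts at 0 to 0.3. Nearly free until about 0.45, then a sprung click detent resists (about 0.12 N m), hump at 0.75; past the hump it snaps on to about 1.03 and stays where it is left. Locked: past 0.95.
- lock_grip (a point): On the axis of the locking handle at the height to grip it (112 mm above the bench), on the grey pedestal at the rack's -y end. The handle is a white bar 56 mm long, 14 mm thick, from 92 to 124 mm high, a black 17 mm ball at each end; the point's x axis runs along the bar and turns with it, y across it.
- tape: Bystander: black tape dispenser 140 x 55 x 92 mm, origin under its middle. Leave it alone.
- pens: Bystander: dark steel pen cup, 72 mm wide, 100 mm high, origin under its middle. Leave it alone.
- cardbox: Bystander: blue card-index box 180 x 130 x 108 mm, origin under its middle. Leave it alone.
Mind the look-alikes: they are no part of the job. What is shaped like the box0 but purple or turquoise is not meant. What is shaped like the box4 but purple is not meant.

How it is judged (in metres and radians):
On the way, in this order (a step that is already met when the one before it is completed fails the run):
1. the brake lever is latched down by itself, the fingers off it (value of joint brake above 0.29 rad and contact force between the fingers and brake below 0.3 N), for 0.4 s.
2. every slide box present lies flat on the ledge between lip and back stop, let go (x of box0 in the frame of ledge between -0.016 and 0.016 m and y of box0 in the frame of ledge between -0.205 and 0.205 m and z of box0 in the frame of ledge between 0.013 and 0.033 m and (angle between the x axis of box0 and the z axis of ledge, either way round below 0.15 rad or angle between the y axis of box0 and the z axis of ledge, either way round below 0.15 rad or angle between the z axis of box0 and the z axis of ledge, either way round below 0.15 rad) and x of box1 in the frame of ledge between -0.016 and 0.016 m and y of box1 in the frame of ledge between -0.205 and 0.205 m and z of box1 in the frame of ledge between 0.013 and 0.033 m and (angle between the x axis of box1 and the z axis of ledge, either way round below 0.15 rad or angle between the y axis of box1 and the z axis of ledge, either way round below 0.15 rad or angle between the z axis of box1 and the z axis of ledge, either way round below 0.15 rad) and x of box2 in the frame of ledge between -0.016 and 0.016 m and y of box2 in the frame of ledge between -0.205 and 0.205 m and z of box2 in the frame of ledge between 0.013 and 0.033 m and (angle between the x axis of box2 and the z axis of ledge, either way round below 0.15 rad or angle between the y axis of box2 and the z axis of ledge, either way round below 0.15 rad or angle between the z axis of box2 and the z axis of ledge, either way round below 0.15 rad) and x of box3 in the frame of ledge between -0.016 and 0.016 m and y of box3 in the frame of ledge between -0.205 and 0.205 m and z of box3 in the frame of ledge between 0.013 and 0.033 m and (angle between the x axis of box3 and the z axis of ledge, either way round below 0.15 rad or angle between the y axis of box3 and the z axis of ledge, either way round below 0.15 rad or angle between the z axis of box3 and the z axis of ledge, either way round below 0.15 rad) and x of box4 in the frame of ledge between -0.016 and 0.016 m and y of box4 in the frame of ledge between -0.205 and 0.205 m and z of box4 in the frame of ledge between 0.013 and 0.033 m and (angle between the x axis of box4 and the z axis of ledge, either way round below 0.15 rad or angle between the y axis of box4 and the z axis of ledge, either way round below 0.15 rad or angle between the z axis of box4 and the z axis of ledge, either way round below 0.15 rad) and contact force between the fingers and box0 below 0.3 N and contact force between the fingers and box1 below 0.3 N and contact force between the fingers and box2 below 0.3 N and contact force between the fingers and box3 below 0.3 N and contact force between the fingers and box4 below 0.3 N), for 0.3 s.
3. the locking handle has been turned past its click (value of joint lock above 0.95 rad), for 0.3 s.
At the end, for the whole second after the job is handed in: Lever latched (above 0.29 rad), handle past its click (above 0.95 rad), every box present at rest flat on the ledge (a face within 0.15 rad, not stacked), its centre within 16 mm of the ledge's long middle line and 205 mm of its middle along it (x of box0 in the frame of ledge between -0.016 and 0.016 m and y of box0 in the frame of ledge between -0.205 and 0.205 m and z of box0 in the frame of ledge between 0.013 and 0.033 m and (angle between the x axis of box0 and the z axis of ledge, either way round below 0.15 rad or angle between the y axis of box0 and the z axis of ledge, either way round below 0.15 rad or angle between the z axis of box0 and the z axis of ledge, either way round below 0.15 rad) and x of box1 in the frame of ledge between -0.016 and 0.016 m and y of box1 in the frame of ledge between -0.205 and 0.205 m and z of box1 in the frame of ledge between 0.013 and 0.033 m and (angle between the x axis of box1 and the z axis of ledge, either way round below 0.15 rad or angle between the y axis of box1 and the z axis of ledge, either way round below 0.15 rad or angle between the z axis of box1 and the z axis of ledge, either way round below 0.15 rad) and x of box2 in the frame of ledge between -0.016 and 0.016 m and y of box2 in the frame of ledge between -0.205 and 0.205 m and z of box2 in the frame of ledge between 0.013 and 0.033 m and (angle between the x axis of box2 and the z axis of ledge, either way round below 0.15 rad or angle between the y axis of box2 and the z axis of ledge, either way round below 0.15 rad or angle between the z axis of box2 and the z axis of ledge, either way round below 0.15 rad) and x of box3 in the frame of ledge between -0.016 and 0.016 m and y of box3 in the frame of ledge between -0.205 and 0.205 m and z of box3 in the frame of ledge between 0.013 and 0.033 m and (angle between the x axis of box3 and the z axis of ledge, either way round below 0.15 rad or angle between the y axis of box3 and the z axis of ledge, either way round below 0.15 rad or angle between the z axis of box3 and the z axis of ledge, either way round below 0.15 rad) and x of box4 in the frame of ledge between -0.016 and 0.016 m and y of box4 in the frame of ledge between -0.205 and 0.205 m and z of box4 in the frame of ledge between 0.013 and 0.033 m and (angle between the x axis of box4 and the z axis of ledge, either way round below 0.15 rad or angle between the y axis of box4 and the z axis of ledge, either way round below 0.15 rad or angle between the z axis of box4 and the z axis of ledge, either way round below 0.15 rad) and linear speed of each of box0, box1, box2, box3, box4 below 0.03 m/s and value of joint brake above 0.29 rad and value of joint lock above 0.95 rad); the robot touches nothing.
It fails at once if a bystander (tape dispenser, pen cup, card-index box) is pushed more than 30 mm or tipped over (distance of any of tape, pens, cardbox from where it was at the start of the episode above 0.03 m or angle between any of tape, pens, cardbox's own z axis and vertical above 0.5 rad).
Of box0, box1, box2, box3, box4 only 3 to 5 are there at a start; the rules pass over those that are not, and their reading is None.
At some moment in a run one of box0, box1, box2, box3, box4 may be knocked a few centimetres aside while the robot is not near it.
Once in a run the grip may slacken for a moment while it holds something.
It also fails if it takes over 210 s, if anything falls off the work surface, if the arm or the gripper's body presses on something with over 40 N, if the wrist force passes 120 N, or if a joint passes its speed limit or range.

### The arm

A 7-joint arm with a two-finger parallel gripper is mounted at the origin on the work surface. World frame = base frame: x ahead of the robot, y to its left, z up, the work surface at z = 0. Lengths are in m, angles in degrees, forces in N, time in s.
With the tool pointing down it reaches from about 0.425 to 0.875 m from the base axis. Payload 4.7 kg.
Tool frame: the origin (TCP) lies at the centre of the arm's flange, where the gripper is bolted on; the fingertips stand 182 mm ahead of it and the grasp point (between the pads) lies 164 mm ahead of it (env.grip_depth is the distance from the TCP to the grasp point, in m); z points along the fingers, y is the line along which they close (so a half turn about z gives the same grasp; the last joint's range is limited). The gripper opens to 87 mm and grips with 3 to 60 N. Pads are 19 mm wide; open, the fingers measure 117 mm over their backs; the gripper's body (75 mm by 190 mm) begins 51 mm behind the grasp point.
Start: joints at [72.714, 18.392, -4.016, 83.108, 1.295, 78.541, -3.26], TCP at [0.202, -0.618, 0.405] pointing down, gripper open.
Joint ranges: [-163.93, 163.93], [-17.29, 119.83], [-79.2, 71.16], [3.27, 140.29], [-89.18, 269.18], [5.43, 117.66], [-154.24, 154.24]. Speed limits (degrees/s): [147.25, 147.25, 180, 180, 180, 180, 180].

### API

Orientations are given as [roll, pitch, yaw] about the fixed x, y, z axes, in that order (R = Rz(yaw) Ry(pitch) Rx(roll)).
In Python, from cell import env gives the robot as it stands. The module is installed in compiled form; this text tells all that it offers.
- The arm moves only by the tool send_rows, never from a script. Its arguments are lists of equal length, an entry for each row: "xyz": the shift along the tool's x, y, z in m, a list of three; "rotation": the turn, a rotation vector about the tool's x, y, z in rad, a list of three; "jaw": the opening, from 0 (shut) to 1 (fully open). A call has 1 to 20 rows; each row shifts and turns the commanded pose from where the row before left it, along the tool's axes as they then stand; what a row does not reach is not made up. A row lasts 1/10 s, in which the tool goes at most 50 mm and 8.59 degrees, less where a joint would pass 70% of its speed; a pose out of reach is approached as far as the arm can. A call is refused whole if a number of a shift passes 0.05 or a number of a turn 0.15, either way. A call with a gripper value outside its range is refused whole. The fingers move at their own pace and stop on an object; "newtons" is the grip in N (left out, the last holds). Time passes only in rows, so rows that do not move let the fingers close. It gives the time, the measured TCP pose, the force, the opening and the grip force at its end, in the units of the state.
- env.get_obs(): the state, without advancing time (a new reading comes with each control period).
- env.read_camera(name): name is "side" or "top"; returns a dict with "image" (420x560x3 uint8, blue, green, red), "fx", "fy", "cx", "cy" (pixels), "R" (3x3) and "t" (3): a world point X has camera coordinates R X + t. Camera axes: x right, y down, z forward; pixel columns grow to the right and rows downward; lengths in m; the calibration is good to about 2 mm. A picture is of the moment at which its call begins. There is no depth.
- env.sign_off(): hands the job in; it is judged then, once.
The state is a dict: "time_s": time; "qpos": joint angles; "joint_velocities": joint speeds; "effort": joint torques, N m; "tool_pos": TCP position; "tool_rot": TCP orientation; "force": force on the tool from outside, world axes, zero at the start; "wrist_torque": the same for the moment, N m; "grip_width": finger opening in m; "grasp_force": force on a finger pad.
Only numpy, scipy, OpenCV 4.12 (cv2) and the standard library are available. Lean on these libraries where they do the work, as an engineer would, in place of code of your own. Each camera call takes 0.05 s, during which the arm holds its last target. There are 200 camera calls.

## Working session

There is one attempt and no reset: what is moved stays moved. The work goes in short steps, Python scripts to look and compute and a tool call to move; the robot and the scene stay as the last step left them, time stands still between calls to the robot, and variables do not carry over. Pictures are saved under pics/ and viewed, at most 14 in all, crops included, and the job is handed in when it is done.

Besides the shell and the picture viewer there is one more tool, called after "Emit:" as a command line: name --argument value ..., lists and objects as JSON in quotes. send_rows: Moves the arm, as the interface text tells. Its arguments: {"type":"object","properties":{"xyz":{"type":"array"},"rotation":{"type":"array"},"jaw":{"type":"array"},"newtons":{"type":"number"}},"required":["xyz","rotation","jaw"]}

```bash
mkdir -p pics; ls; python3 - <<'E'
from cell import env
import cv2
print(env.get_obs(), env.grip_depth)
for n in("top","side"):
    c=env.read_camera(n); cv2.imwrite(f"pics/{n}0.png",c["image"]); print(n,c["fx"],c["fy"],c["cx"],c["cy"],c["R"],c["t"])
E
```

```text
pics
{'time_s': 0.0, 'qpos': array([72.71410135, 18.43952276, -4.01799574, 83.17584552,  1.29481375,
       78.54058679, -3.26051953]), 'joint_velocities': array([-0.05350285,  0.03293168, -0.06063906, -0.10982628,  0.00519339,
        0.11293537, -0.03758798]), 'effort': array([ 3.51922199e-04, -4.91285491e+01, -4.03824449e-01, -3.12525880e+01,
       -6.40320126e-02,  4.37951123e-02,  1.70802819e-04]), 'tool_pos': array([ 0.20179983, -0.61766006,  0.40364799]), 'tool_rot': array([-1.79889290e+02,  4.83418063e-03,  1.80974557e+01]), 'force': array([0.68608115, 0.17790494, 0.09664241]), 'wrist_torque': array([-0.00040577,  0.0688173 , -0.0100834 ]), 'grasp_force': 0.0, 'grip_width': 0.08713566223448016} 0.1635
top 511.76238196123774 511.76238196123774 292.69208226370597 211.77384956557262 [[-0.04151388 -0.99912286 -0.00548693]
 [-0.97733657  0.04174838 -0.20753385]
 [ 0.20758088 -0.00325296 -0.97821245]] [0.03991267 0.48624836 1.43163571]
side 501.96479030008345 501.96479030008345 280.92846706428026 208.69323747268768 [[-0.90062627 -0.43423086 -0.01777314]
 [-0.24782031  0.54673293 -0.79979259]
 [ 0.35701179 -0.71590967 -0.60001327]] [0.43125806 0.18991854 1.77889984]
```

View pics/top0.png

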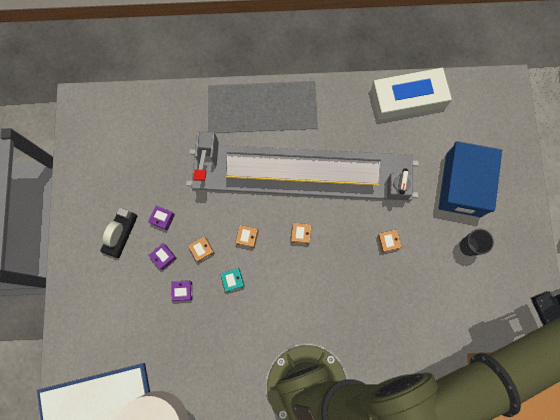

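View pics/side0.png

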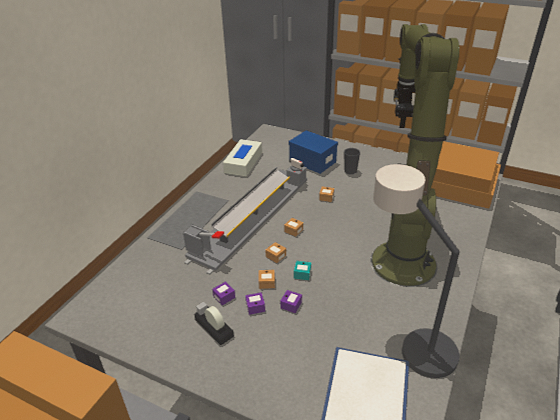

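The top view shows four tan boxes at about (201,249), (247,236), (301,233) and (390,241). The look-alikes are purple at (161,217), (162,257) and (181,291), and turquoise at (232,281). The tan ones are the boxes meant, going by colour, and the side view agrees with four. The red pad is at (200,175), the yellow lip runs from (227,180) to (379,184), and the handle is at (404,181).

```bash
cat > h.py <<'E'
import numpy as np, cv2
from cell import env
from scipy.optimize import minimize
from scipy.spatial.transform import Rotation as Ro
def proj(c,X):
    p=np.atleast_2d(X)@c["R"].T+c["t"]; return np.c_[c["fx"]*p[:,0]/p[:,2]+c["cx"],c["fy"]*p[:,1]/p[:,2]+c["cy"]]
def unproj(c,uv,z):
    d=c["R"].T@np.array([(uv[0]-c["cx"])/c["fx"],(uv[1]-c["cy"])/c["fy"],1]); o=-c["R"].T@c["t"]
    return o+d*(z-o[2])/d[2]
def mask(c,lo,hi):
    return cv2.inRange(cv2.cvtColor(c["image"],cv2.COLOR_BGR2HSV),np.array(lo),np.array(hi))
def blobs(m,amin):
    n,l,s,ce=cv2.connectedComponentsWithStats(m)
    return [(ce[i],s[i],l==i) for i in range(1,n) if s[i,4]>=amin]
C=np.array([[a,b,d] for a in(-1,1) for b in(-1,1) for d in(-1,1)])*[.027,.027,.018]
def fitbox(cs,x0):
    """cs: list of (cam, hullmask); fit x,y,yaw of box lying on bench by silhouette hull"""
    K=4
    def sil(c,p):
        R=Ro.from_euler('z',p[2]).as_matrix(); h=cv2.convexHull(proj(c,C@R.T+[p[0],p[1],.018]).astype(np.float32))
        return h
    def cost(p):
        e=0
        for c,h in cs:
            g=sil(c,p); a,_=cv2.intersectConvexConvex(g,h); e+=1-a/(cv2.contourArea(g)+cv2.contourArea(h)-a)
        return e
    best=min((minimize(cost,[*x0,y],method='Nelder-Mead',options=dict(initial_simplex=np.array([[*x0,y],[x0[0]+.006,x0[1],y],[x0[0],x0[1]+.006,y],[*x0,y+.25]]),xatol=1e-5,fatol=1e-5)) for y in(-.6,-.2,.2,.6)),key=lambda r:r.fun)
    return best.x,best.fun
def boxes(cams=("top","side"),zone=(.25,.62)):
    cc=[env.read_camera(n) for n in cams]; H=[]
    for c in cc:
        m=mask(c,(8,110,60),(19,255,255)); m=cv2.morphologyEx(m,cv2.MORPH_CLOSE,np.ones((3,3)))
        L=[]
        for ce,s,l in blobs(m,40):
            w=unproj(c,ce,.025)
            if zone[0]<w[0]<zone[1] and -.6<w[1]<.6 and s[4]<900:
                L.append((w,cv2.convexHull((np.argwhere(l)[:,::-1]).astype(np.float32))))
        H.append(L)
    out=[]
    for w,h in H[0]:
        cs=[(cc[0],h)]
        for c,L in zip(cc[1:],H[1:]):
            if L:
                k=min(L,key=lambda t:np.hypot(*(t[0]-w)[:2]))
                if np.hypot(*(k[0]-w)[:2])<.03: cs.append((c,k[1]))
        p,e=fitbox(cs,w[:2]); p[2]=(p[2]+np.pi/4)%(np.pi/2)-np.pi/4
        out.append((p.round(4),len(cs),round(e/len(cs),3)))
    return out
E
python3 - <<'E'
from h import *
for b in boxes(): print(b)
for n in("top","side"):
    c=env.read_camera(n); print(n)
    m=mask(c,(0,150,90),(6,255,255))|mask(c,(174,150,90),(180,255,255))
    for ce,s,l in blobs(m,25): print("red",ce,s,unproj(c,ce,.14))
    m=mask(c,(20,130,100),(34,255,255))
    for ce,s,l in blobs(m,25):
        P=np.argwhere(l)[:,::-1]; a=P[P[:,0].argmin()];b=P[P[:,0].argmax()]; print("yel",s,a,b,unproj(c,a,.0816),unproj(c,b,.0816))
    im=c["image"]
    a=im[120:215,175:260] if n=="top" else im[205:275,175:260]
    b=im[140:215,360:445] if n=="top" else im[145:205,260:345]
    cv2.imwrite(f"pics/{n}c.png",np.hstack([cv2.resize(a,(400,500)),cv2.resize(b,(400,500))]))
E
```

```text
(array([ 0.4287, -0.0011, -0.088 ]), 2, np.float64(0.119))
(array([ 0.4263,  0.1569, -0.1845]), 2, np.float64(0.113))
(array([ 0.3951, -0.2583,  0.2729]), 2, np.float64(0.146))
(array([0.3945, 0.2916, 0.5307]), 2, np.float64(0.117))
top
red [199.304 174.768] [193 170  13  11 125] [0.58416891 0.27335778 0.14      ]
yel [226 176 153   9 230] [226 176] [378 184] [0.59451019 0.20712711 0.0816    ] [ 0.55191681 -0.22820866  0.0816    ]
side
red [217.53448276 234.20689655] [212 231  12   7  58] [0.5804022 0.2787886 0.14     ]
yel [227 176  63  61 158] [227 234] [289 176] [0.59202141 0.20577464 0.0816    ] [ 0.549719   -0.22770812  0.0816    ]
```

View pics/topc.png

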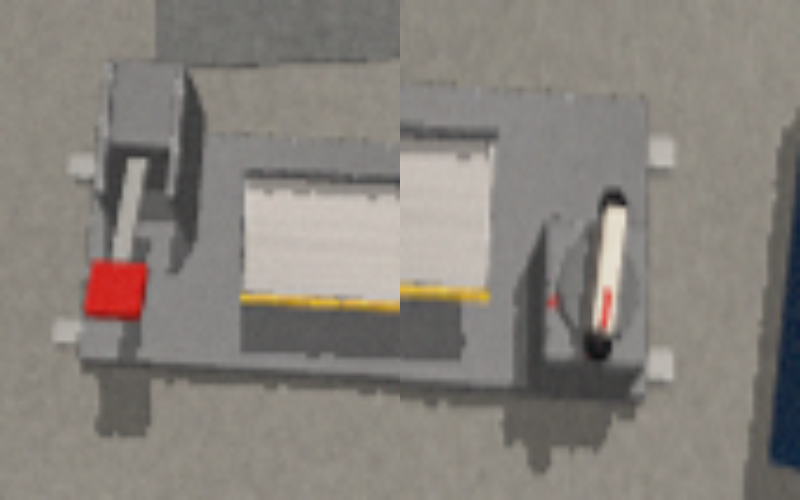

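```bash
cat >> h.py <<'E'
YAW=-.0975; RR=Ro.from_euler('z',YAW); ORG=np.array([.606,-.014,0])
LR=(RR*Ro.from_euler('y',-.35)); LO=ORG+[0,0,.085]
def rack(p): return ORG+RR.apply(p)
def led(p): return LO+LR.apply(p)
def toled(X): return LR.inv().apply(np.array(X)-LO)
E
python3 - <<'E'
from h import *
c=env.read_camera("top"); s=env.read_camera("side")
for nm,P in dict(lipend=led([[-.033,.22,.008],[-.033,-.22,.008]]),stop=led([[.033,.22,.012],[.033,-.22,.012]]),base=rack([[-.07,.33,.022],[.07,.33,.022],[-.07,-.33,.022],[.07,-.33,.022]])).items(): print(nm,proj(c,P).round(1).tolist(),proj(s,P).round(1).tolist())
im=cv2.resize(c["image"][140:215,345:445],None,fx=6,fy=6,interpolation=cv2.INTER_CUBIC); cv2.imwrite("pics/hd.png",im)
E
```

```text
lipend [[225.6, 176.3], [378.5, 184.3]] [[226.2, 234.4], [288.9, 175.8]]
stop [[226.2, 153.3], [380.4, 161.3]] [[212.0, 223.3], [276.4, 166.5]]
base [[190.6, 191.5], [195.0, 146.9], [412.3, 203.3], [412.6, 158.2]] [[217.2, 268.5], [186.0, 254.8], [309.1, 177.4], [281.6, 168.9]]
```

```bash
cat >> h.py <<'E'
def down(yaw): return Ro.from_euler('xyz',[np.pi,0,yaw])
def onledge(): return Ro.from_matrix(LR.as_matrix()@np.diag([1,-1,-1]))
def plan(*wps):
    """wps: (grasp/tip point xyz, Rotation, depth) -> prints rows: rotation first, then shift"""
    o=env.get_obs(); p=o["tool_pos"]; R=Ro.from_euler('xyz',o["tool_rot"],degrees=True)
    for P,Q,d in wps:
        v=(R.inv()*Q).as_rotvec(); n=int(np.ceil(np.abs(v).max()/.14))
        T=np.array(P)-Q.apply([0,0,d]); s=Q.inv().apply(T-p); k=max(1,int(np.ceil(np.abs(s).max()/.048)))
        print("rot",n,(v/max(n,1)).round(4),"| shift",k,(s/k).round(4),"total",s.round(4)," TCP",T.round(3)); p=T;R=Q
E
python3 - <<'E'
from h import *
c=env.read_camera("top")
for z in(.108,.112,.124): print([unproj(c,q,z).round(4) for q in((405.5,169.7),(402.1,192),(403.8,180.9))])
print(rack([-.052,.285,.14]))
Q=down(YAW)
plan(([.55,-.15,.222],Q,.182),([*rack([-.051,.285,0])[:2],.165],Q,.182),([*rack([-.051,.285,0])[:2],.103],Q,.182))
E
```

```text
[array([ 0.5834, -0.3044,  0.108 ]), array([ 0.519 , -0.2892,  0.108 ]), array([ 0.5509, -0.2967,  0.108 ])]
[array([ 0.5822, -0.3034,  0.112 ]), array([ 0.518 , -0.2883,  0.112 ]), array([ 0.5498, -0.2958,  0.112 ])]
[array([ 0.5788, -0.3006,  0.124 ]), array([ 0.5151, -0.2856,  0.124 ]), array([ 0.5466, -0.293 ,  0.124 ])]
[0.58199046 0.2747084  0.14      ]
rot 3 [-0.      0.      0.1378] | shift 11 [ 0.0274 -0.0454  0.0001] total [ 0.301  -0.4995  0.0007]  TCP [ 0.55  -0.15   0.404]
rot 0 [0. 0. 0.] | shift 9 [-0.0009 -0.0473  0.0063] total [-0.0085 -0.4258  0.057 ]  TCP [0.583 0.275 0.347]
rot 0 [0. 0. 0.] | shift 2 [-0.    -0.     0.031] total [-0.    -0.     0.062]  TCP [0.583 0.275 0.285]
```

Emit:
send_rows --xyz '[[0,0,0],[0,0,0],[0,0,0],[0.0274,-0.0454,0],[0.0274,-0.0454,0],[0.0274,-0.0454,0],[0.0274,-0.0454,0],[0.0274,-0.0454,0],[0.0274,-0.0454,0],[0.0274,-0.0454,0],[0.0274,-0.0454,0],[0.0274,-0.0454,0],[0.0274,-0.0454,0],[0.0274,-0.0454,0],[0,0,0],[0,0,0]]' --rotation '[[0,0,0.1378],[0,0,0.1378],[0,0,0.1378],[0,0,0],[0,0,0],[0,0,0],[0,0,0],[0,0,0],[0,0,0],[0,0,0],[0,0,0],[0,0,0],[0,0,0],[0,0,0],[0,0,0],[0,0,0]]' --jaw '[0,0,0,0,0,0,0,0,0,0,0,0,0,0,0,0]' --newtons 20

```text
time_s: 2.05
tool_pos: [0.5312, -0.1754, 0.4047]
tool_rot: [180.0, 0.0, -5.4]
force: [0.6, -1.0, 0.5]
grip_width: 0.0005
grasp_force: 0.0
```

```bash
python3 - <<'E'
from h import *
Q=down(YAW)
plan(([*rack([-.051,.285,0])[:2],.165],Q,.182))
print(env.get_obs()["qpos"].round(1))
E
```

```text
rot 1 [0.0001 0.     0.0036] | shift 10 [ 0.0008 -0.0453  0.0058] total [ 0.0077 -0.4529  0.0577]  TCP [0.583 0.275 0.347]
[ 37.3   8.7 -24.   95.6   3.6  76.5 -82.7]
```

Emit:
send_rows --xyz '[[0.0005,-0.0302,0],[0.0005,-0.0302,0],[0.0005,-0.0302,0],[0.0005,-0.0302,0.0048],[0.0005,-0.0302,0.0048],[0.0005,-0.0302,0.0048],[0.0005,-0.0302,0.0048],[0.0005,-0.0302,0.0048],[0.0005,-0.0302,0.0048],[0.0005,-0.0302,0.0048],[0.0005,-0.0302,0.0048],[0.0005,-0.0302,0.0048],[0.0005,-0.0302,0.0048],[0.0005,-0.0302,0.0048],[0.0005,-0.0302,0.0048],[0,0,0],[0,0,0]]' --rotation '[[0,0,0.0036],[0,0,0],[0,0,0],[0,0,0],[0,0,0],[0,0,0],[0,0,0],[0,0,0],[0,0,0],[0,0,0],[0,0,0],[0,0,0],[0,0,0],[0,0,0],[0,0,0],[0,0,0],[0,0,0]]' --jaw '[0,0,0,0,0,0,0,0,0,0,0,0,0,0,0,0,0]'

```text
time_s: 3.75
tool_pos: [0.5842, 0.2718, 0.3466]
tool_rot: [179.9, 0.0, -5.9]
force: [1.6, -0.3, -0.3]
grip_width: 0.0007
grasp_force: 0.0
```

```bash
python3 - <<'E'
from h import *
Q=down(YAW)
plan(([*rack([-.051,.285,0])[:2],.165],Q,.182),([*rack([-.051,.285,0])[:2],.103],Q,.182))
E
```

```text
rot 1 [ 0.0016  0.0004 -0.0046] | shift 1 [-0.0015 -0.0027 -0.0004] total [-0.0015 -0.0027 -0.0004]  TCP [0.583 0.275 0.347]
rot 0 [0. 0. 0.] | shift 2 [-0.    -0.     0.031] total [-0.    -0.     0.062]  TCP [0.583 0.275 0.285]
```

Emit:
send_rows --xyz '[[-0.0015,-0.0027,0.008],[0,0,0.009],[0,0,0.009],[0,0,0.009],[0,0,0.009],[0,0,0.009],[0,0,0.009],[0,0,0],[0,0,0],[0,0,0]]' --rotation '[[0,0,0],[0,0,0],[0,0,0],[0,0,0],[0,0,0],[0,0,0],[0,0,0],[0,0,0],[0,0,0],[0,0,0]]' --jaw '[0,0,0,0,0,0,0,0,0,0]'

```text
time_s: 4.75
tool_pos: [0.5825, 0.2757, 0.285]
tool_rot: [180.0, 0.0, -5.8]
force: [-1.1, -1.4, 3.8]
grip_width: 0.0
grasp_force: 2.4
```

Emit:
send_rows --xyz '[[0,0,0.002],[0,0,0],[0,0,-0.02],[0,0,-0.04],[0,0,-0.04],[0,0,-0.02],[0,0,0],[0,0,0],[0,0,0]]' --rotation '[[0,0,0],[0,0,0],[0,0,0],[0,0,0],[0,0,0],[0,0,0],[0,0,0],[0,0,0],[0,0,0]]' --jaw '[0,0,0,0,0,0,0,0,0]'

```text
time_s: 5.65
tool_pos: [0.5823, 0.2754, 0.4009]
tool_rot: [179.9, 0.1, -5.8]
force: [-0.2, -0.2, -0.2]
grip_width: 0.0003
grasp_force: 0.0
```

```bash
python3 - <<'E'
from h import *
c=env.read_camera("side")
m=mask(c,(0,150,90),(6,255,255))|mask(c,(174,150,90),(180,255,255))
for ce,s,l in blobs(m,25): print("red",ce,s)
for a in(0,.36): print(a,proj(c,rack([.03-.085*np.cos(.36-a),.285,.108+.085*np.sin(.36-a)])))
cv2.imwrite("pics/lev.png",cv2.resize(c["image"][195:325,170:345],None,fx=4,fy=4,interpolation=cv2.INTER_CUBIC))
B=boxes()
for b in B: print(b)
p=min(B,key=lambda b:-b[0][1])[0]
Q=down(p[2])
plan(([p[0],p[1],.12],Q,.1635),([p[0],p[1],.021],Q,.1635))
E
```

```text
red [219.84210526 241.35526316] [214 237  13   9  76]
0 [[217.24482321 233.6172545 ]]
0.36 [[219.33295907 240.83989286]]
(array([ 0.4288, -0.0034, -0.063 ]), 2, np.float64(0.198))
(array([ 0.3951, -0.2583,  0.2729]), 2, np.float64(0.146))
(array([0.395 , 0.2908, 0.5309]), 2, np.float64(0.122))
rot 5 [ 1.000e-04  5.000e-04 -1.264e-01] | shift 4 [-0.0385 -0.027   0.0295] total [-0.1539 -0.108   0.1179]  TCP [0.395 0.291 0.284]
rot 0 [0. 0. 0.] | shift 3 [ 0.    -0.     0.033] total [ 0.    -0.     0.099]  TCP [0.395 0.291 0.184]
```

View pics/lev.png

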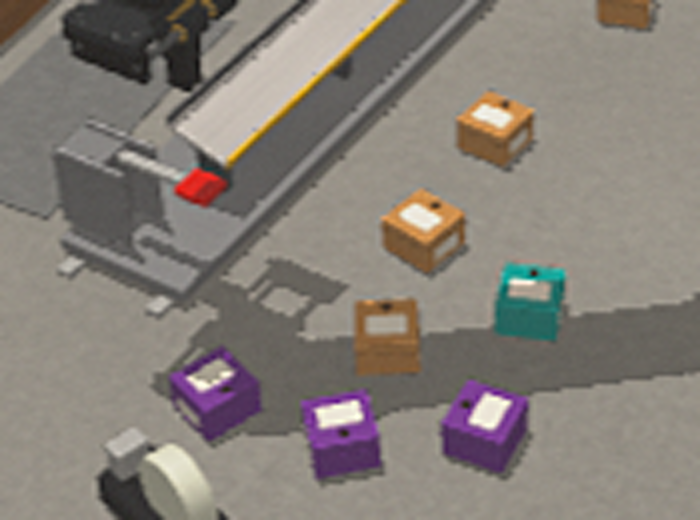

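The lever is latched, with its pad level at crop (202,187). The tan box at crop (387,335) stands clear of the purple and turquoise ones, so I pick it first.

Emit:
send_rows --xyz '[[0,0,0],[0,0,0],[0,0,0],[0,0,0],[0,0,0],[-0.0257,-0.018,0.0197],[-0.0257,-0.018,0.0197],[-0.0257,-0.018,0.0197],[-0.0257,-0.018,0.0197],[-0.0257,-0.018,0.0197],[-0.0257,-0.018,0.0197],[0,0,0],[0,0,0]]' --rotation '[[0,0,-0.1264],[0,0,-0.1264],[0,0,-0.1264],[0,0,-0.1264],[0,0,-0.1264],[0,0,0],[0,0,0],[0,0,0],[0,0,0],[0,0,0],[0,0,0],[0,0,0],[0,0,0]]' --jaw '[0.8,0.8,0.8,0.8,0.8,0.8,0.8,0.8,0.8,0.8,0.8,0.8,0.8]'

```text
time_s: 7.1
tool_pos: [0.3944, 0.2908, 0.2845]
tool_rot: [179.9, 0.0, 30.5]
force: [1.0, -0.3, 1.0]
grip_width: 0.0698
grasp_force: 0.0
```

```bash
python3 - <<'E'
from h import *
plan(([.395,.291,.12],down(.531),.1635),([.395,.291,.021],down(.531),.1635))
E
```

```text
rot 1 [0.0009 0.0006 0.0009] | shift 1 [0.0007 0.0001 0.001 ] total [0.0007 0.0001 0.001 ]  TCP [0.395 0.291 0.284]
rot 0 [0. 0. 0.] | shift 3 [ 0.    -0.     0.033] total [ 0.    -0.     0.099]  TCP [0.395 0.291 0.184]
```

Emit:
send_rows --xyz '[[0.0007,0,0.03],[0,0,0.03],[0,0,0.025],[0,0,0.015],[0,0,0],[0,0,0],[0,0,0],[0,0,0],[0,0,0],[0,0,0],[0,0,-0.02],[0,0,-0.04],[0,0,-0.04],[0,0,-0.04],[0,0,0],[0,0,0]]' --rotation '[[0,0,0],[0,0,0],[0,0,0],[0,0,0],[0,0,0],[0,0,0],[0,0,0],[0,0,0],[0,0,0],[0,0,0],[0,0,0],[0,0,0],[0,0,0],[0,0,0],[0,0,0],[0,0,0]]' --jaw '[0.8,0.8,0.8,0.8,0.8,0.5,0.5,0.5,0.5,0.5,0.5,0.5,0.5,0.5,0.5,0.5]' --newtons 30

```text
time_s: 8.7
tool_pos: [0.3954, 0.2912, 0.3253]
tool_rot: [179.9, -0.1, 30.4]
force: [-0.4, 0.2, -1.7]
grip_width: 0.0537
grasp_force: 29.7
```

```bash
python3 - <<'E'
from h import *
Q=onledge(); y=.165
plan((led([0,y,.09]),Q,.1635),(led([0,y,.0225]),Q,.1635))
E
```

```text
rot 5 [-0.0218  0.0674  0.1243] | shift 3 [0.0475 0.0394 0.0181] total [0.1424 0.1183 0.0543]  TCP [0.536 0.159 0.323]
rot 0 [0. 0. 0.] | shift 2 [-0.     -0.      0.0337] total [-0.     -0.      0.0675]  TCP [0.559 0.156 0.26 ]
```

Emit:
send_rows --xyz '[[0,0,0],[0,0,0],[0,0,0],[0,0,0],[0,0,0],[0.0285,0.0237,0.0109],[0.0285,0.0237,0.0109],[0.0285,0.0237,0.0109],[0.0285,0.0237,0.0109],[0.0285,0.0237,0.0109],[0,0,0],[0,0,0]]' --rotation '[[-0.0218,0.0674,0.1243],[-0.0218,0.0674,0.1243],[-0.0218,0.0674,0.1243],[-0.0218,0.0674,0.1243],[-0.0218,0.0674,0.1243],[0,0,0],[0,0,0],[0,0,0],[0,0,0],[0,0,0],[0,0,0],[0,0,0]]' --jaw '[0.5,0.5,0.5,0.5,0.5,0.5,0.5,0.5,0.5,0.5,0.5,0.5]'

```text
time_s: 9.9
tool_pos: [0.5354, 0.1573, 0.3196]
tool_rot: [-180.0, -19.7, -5.7]
force: [0.8, 0.6, -1.9]
grip_width: 0.0539
grasp_force: 29.7
```

```bash
python3 - <<'E'
from h import *
Q=onledge(); y=.165
plan((led([0,y,.09]),Q,.1635),(led([0,y,.0225]),Q,.1635))
E
```

```text
rot 1 [ 0.0006  0.0067 -0.0017] | shift 1 [ 0.0012 -0.0014 -0.0033] total [ 0.0012 -0.0014 -0.0033]  TCP [0.536 0.159 0.323]
rot 0 [0. 0. 0.] | shift 2 [-0.     -0.      0.0337] total [-0.     -0.      0.0675]  TCP [0.559 0.156 0.26 ]
```

Emit:
send_rows --xyz '[[0.0012,-0.0014,0.016],[0,0,0.016],[0,0,0.016],[0,0,0.01],[0,0,0.006],[0,0,0],[0,0,0]]' --rotation '[[0,0.0067,0],[0,0,0],[0,0,0],[0,0,0],[0,0,0],[0,0,0],[0,0,0]]' --jaw '[0.5,0.5,0.5,0.5,0.5,0.5,0.5]'

```text
time_s: 10.6
tool_pos: [0.5589, 0.1582, 0.263]
tool_rot: [-180.0, -20.4, -5.5]
force: [0.4, 0.4, -1.1]
grip_width: 0.0538
grasp_force: 29.7
```

```bash
python3 - <<'E'
from h import *
o=env.get_obs(); print(toled(o["tool_pos"]+Ro.from_euler('xyz',o["tool_rot"],degrees=True).apply([0,0,.1635])))
c=env.read_camera("side");cv2.imwrite("pics/pl.png",cv2.resize(c["image"][165:265,160:300],None,fx=5,fy=5,interpolation=cv2.INTER_CUBIC))
E
```

```text
[0.00215347 0.16696092 0.02550222]
```

View pics/pl.png

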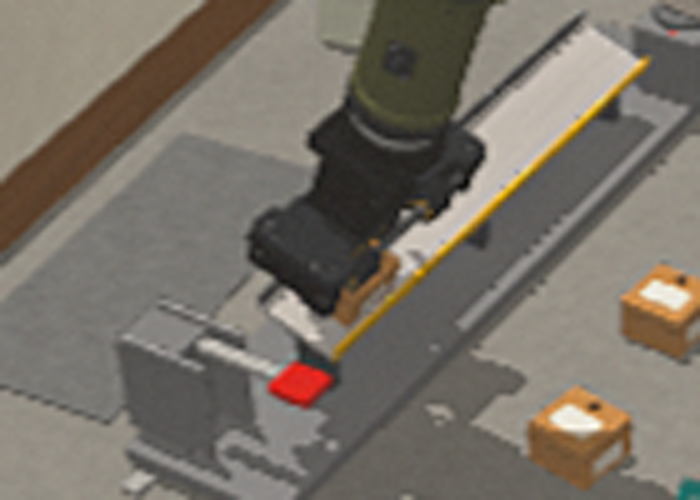

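The box sits behind the yellow lip at crop (365,285), about 3 mm above the ledge. I lower it, release and retreat.

Emit:
send_rows --xyz '[[-0.001,0,0.0025],[0,0,0.001],[0,0,0],[0,0,0],[0,0,0],[0,0,0],[0,0,0],[0,0,-0.02],[0,0,-0.04],[0,0,-0.04],[0,0,0]]' --rotation '[[0,0,0],[0,0,0],[0,0,0],[0,0,0],[0,0,0],[0,0,0],[0,0,0],[0,0,0],[0,0,0],[0,0,0],[0,0,0]]' --jaw '[0.5,0.5,0.5,0.85,0.85,0.85,0.85,0.85,0.85,0.85,0.85]'

```text
time_s: 11.75
tool_pos: [0.5252, 0.1631, 0.3587]
tool_rot: [-179.9, -20.9, -5.5]
force: [1.0, 0.2, 1.1]
grip_width: 0.0738
grasp_force: 0.0
```

```bash
cat >> h.py <<'E'
def pl(y):
    Q=onledge(); plan((led([0,y,.09]),Q,.1635),(led([0,y,.0225]),Q,.1635))
def onl():
    """boxes on the ledge: silhouettes against model at fitted ledge y (and x)"""
    c=env.read_camera("top"); m=cv2.morphologyEx(mask(c,(8,110,60),(19,255,255)),cv2.MORPH_CLOSE,np.ones((3,3)))
    for ce,s,l in blobs(m,40):
        w=unproj(c,ce,.11)
        if .5<w[0]<.7 and abs(w[1])<.27:
            h=cv2.convexHull(np.argwhere(l)[:,::-1].astype(np.float32)); 
            def cost(p):
                R=LR*Ro.from_euler('z',p[2]); g=cv2.convexHull(proj(c,led([p[0],p[1],.018])+0*C[:1]+0).astype(np.float32)) if 0 else cv2.convexHull(proj(c,led([p[0],p[1],.018])+R.apply(C)).astype(np.float32))
                a,_=cv2.intersectConvexConvex(g,h); return 1-a/(cv2.contourArea(g)+cv2.contourArea(h)-a)
            q=toled(w); x0=[0,q[1],0]
            r=minimize(cost,x0,method='Nelder-Mead',options=dict(initial_simplex=np.array([x0,[.006,q[1],0],[0,q[1]+.006,0],[0,q[1],.2]])))
            print("on ledge x,y,yaw",r.x.round(4),"err",round(r.fun,3))
def nextbox(done=()):
    for b in boxes(): print(b)
def above(x,y,yaw,dz=.021):
    Q=down(yaw); plan(([x,y,.12],Q,.1635),([x,y,dz],Q,.1635))
E
sed -i 's/g=cv2.convexHull(proj(c,led(\[p\[0\],p\[1\],.018\])+0\*C\[:1\]+0).astype(np.float32)) if 0 else /g=/' h.py
python3 - <<'E'
from h import *
onl()
B=boxes()
for b in B: print(b)
p=max((b[0] for b in B if b[0][0]<.5),key=lambda q:q[1]); print(p); above(*p)
E
```

```text
on ledge x,y,yaw [-0.0116  0.1384  0.4328] err 0.817
(array([ 0.4287, -0.0011, -0.088 ]), 2, np.float64(0.12))
(array([ 0.395 , -0.258 ,  0.2716]), 2, np.float64(0.145))
[ 0.4287 -0.0011 -0.088 ]
rot 3 [ 0.0007 -0.1185 -0.0031] | shift 4 [-0.0203  0.0424  0.0173] total [-0.0813  0.1696  0.0692]  TCP [ 0.429 -0.001  0.284]
rot 0 [0. 0. 0.] | shift 3 [ 0.    -0.     0.033] total [ 0.    -0.     0.099]  TCP [ 0.429 -0.001  0.184]
```

Emit:
send_rows --xyz '[[0,0,0],[0,0,0],[0,0,0],[-0.0136,0.0283,0.0115],[-0.0136,0.0283,0.0115],[-0.0136,0.0283,0.0115],[-0.0136,0.0283,0.0115],[-0.0136,0.0283,0.0115],[-0.0136,0.0283,0.0115],[0,0,0],[0,0,0]]' --rotation '[[0.0007,-0.1185,-0.0031],[0.0007,-0.1185,-0.0031],[0.0007,-0.1185,-0.0031],[0,0,0],[0,0,0],[0,0,0],[0,0,0],[0,0,0],[0,0,0],[0,0,0],[0,0,0]]' --jaw '[0.85,0.85,0.85,0.85,0.85,0.85,0.85,0.85,0.85,0.85,0.85]'

```text
time_s: 13.0
tool_pos: [0.428, -0.0016, 0.2824]
tool_rot: [-179.9, 0.2, -5.1]
force: [0.4, -0.2, 0.7]
grip_width: 0.0744
grasp_force: 0.0
```

```bash
python3 - <<'E'
from h import *
onl()
for b in boxes(): print(b)
above(.4287,-.0011,-.088)
E
```

```text
on ledge x,y,yaw [-0.0032  0.1659 -0.0198] err 0.054
(array([ 0.4263,  0.1569, -0.1849]), 2, np.float64(0.111))
(array([ 0.3951, -0.2583,  0.2729]), 2, np.float64(0.146))
rot 1 [-0.0015  0.0004  0.0021] | shift 1 [-0.0003  0.0011  0.0002] total [-0.0003  0.0011  0.0002]  TCP [ 0.429 -0.001  0.284]
rot 0 [0. 0. 0.] | shift 3 [ 0.    -0.     0.033] total [ 0.    -0.     0.099]  TCP [ 0.429 -0.001  0.184]
```

Emit:
send_rows --xyz '[[0,0,0.03],[0,0,0.03],[0,0,0.025],[0,0,0.013],[0,0,0],[0,0,0],[0,0,0],[0,0,0],[0,0,0],[0,0,0],[0,0,-0.02],[0,0,-0.04],[0,0,-0.04],[0,0,-0.04],[0,0,0],[0,0,0]]' --rotation '[[0,0,0],[0,0,0],[0,0,0],[0,0,0],[0,0,0],[0,0,0],[0,0,0],[0,0,0],[0,0,0],[0,0,0],[0,0,0],[0,0,0],[0,0,0],[0,0,0],[0,0,0],[0,0,0]]' --jaw '[0.85,0.85,0.85,0.85,0.85,0.5,0.5,0.5,0.5,0.5,0.5,0.5,0.5,0.5,0.5,0.5]'

```text
time_s: 14.75
tool_pos: [0.4285, -0.0009, 0.3261]
tool_rot: [180.0, -0.1, -5.0]
force: [-0.9, -0.5, -2.5]
grip_width: 0.0541
grasp_force: 29.6
```

```bash
python3 - <<'E'
from h import *
pl(-.055)
E
```

```text
rot 3 [-0.0005  0.1163  0.0032] | shift 2 [0.0422 0.0254 0.017 ] total [0.0844 0.0507 0.034 ]  TCP [ 0.514 -0.06   0.323]
rot 0 [0. 0. 0.] | shift 2 [ 0.     -0.      0.0338] total [ 0.     -0.      0.0675]  TCP [ 0.537 -0.063  0.26 ]
```

Emit:
send_rows --xyz '[[0,0,0],[0,0,0],[0,0,0],[0.0211,0.0127,0.0085],[0.0211,0.0127,0.0085],[0.0211,0.0127,0.0085],[0.0211,0.0127,0.0085],[0,0,0],[0,0,0]]' --rotation '[[0,0.1163,0.0032],[0,0.1163,0.0032],[0,0.1163,0.0032],[0,0,0],[0,0,0],[0,0,0],[0,0,0],[0,0,0],[0,0,0]]' --jaw '[0.5,0.5,0.5,0.5,0.5,0.5,0.5,0.5,0.5]'

```text
time_s: 15.65
tool_pos: [0.5133, -0.0603, 0.32]
tool_rot: [-179.7, -19.7, -5.7]
force: [-0.0, -0.8, -1.4]
grip_width: 0.0543
grasp_force: 29.6
```

```bash
python3 - <<'E'
from h import *
pl(-.055)
E
```

```text
rot 1 [-0.004   0.0066 -0.0012] | shift 1 [ 0.0018 -0.0001 -0.0027] total [ 0.0018 -0.0001 -0.0027]  TCP [ 0.514 -0.06   0.323]
rot 0 [0. 0. 0.] | shift 2 [ 0.     -0.      0.0338] total [ 0.     -0.      0.0675]  TCP [ 0.537 -0.063  0.26 ]
```

Emit:
send_rows --xyz '[[0.001,0,0.016],[0,0,0.016],[0,0,0.016],[0,0,0.01],[0,0,0.006],[0,0,0.0025],[0,0,0],[0,0,0]]' --rotation '[[0,0.0066,0],[0,0,0],[0,0,0],[0,0,0],[0,0,0],[0,0,0],[0,0,0],[0,0,0]]' --jaw '[0.5,0.5,0.5,0.5,0.5,0.5,0.5,0.5]'

```text
time_s: 16.45
tool_pos: [0.5382, -0.0624, 0.2609]
tool_rot: [-179.9, -20.4, -5.6]
force: [0.5, 0.3, -0.9]
grip_width: 0.0543
grasp_force: 29.6
```

```bash
python3 - <<'E'
from h import *
o=env.get_obs(); print(o["force"],toled(o["tool_pos"]+Ro.from_euler('xyz',o["tool_rot"],degrees=True).apply([0,0,.1635])))
E
```

```text
[ 0.50632235  0.28780935 -0.93396392] [ 0.00239241 -0.05443168  0.02330794]
```

Emit:
send_rows --xyz '[[-0.002,0,0.0015],[0,0,0],[0,0,0],[0,0,0],[0,0,0],[0,0,0],[0,0,-0.02],[0,0,-0.04],[0,0,-0.04],[0,0,0]]' --rotation '[[0,0,0],[0,0,0],[0,0,0],[0,0,0],[0,0,0],[0,0,0],[0,0,0],[0,0,0],[0,0,0],[0,0,0]]' --jaw '[0.5,0.5,0.85,0.85,0.85,0.85,0.85,0.85,0.85,0.85]'

```text
time_s: 17.45
tool_pos: [0.503, -0.0589, 0.3576]
tool_rot: [180.0, -20.9, -5.6]
force: [1.4, -0.4, 0.8]
grip_width: 0.0737
grasp_force: 0.0
```

```bash
python3 - <<'E'
from h import *
onl()
for b in boxes(): print(b)
above(.4263,.1569,-.185)
E
```

```text
on ledge x,y,yaw [-0.0033  0.1661 -0.0233] err 0.09
(array([ 0.4263,  0.1569, -0.1846]), 2, np.float64(0.113))
(array([ 0.3951, -0.2583,  0.273 ]), 2, np.float64(0.146))
rot 3 [-0.0058 -0.1182  0.0289] | shift 5 [-0.0228 -0.0397  0.0137] total [-0.114  -0.1986  0.0683]  TCP [0.426 0.157 0.284]
rot 0 [0. 0. 0.] | shift 3 [-0.    -0.     0.033] total [-0.    -0.     0.099]  TCP [0.426 0.157 0.184]
```

Emit:
send_rows --xyz '[[0,0,0],[0,0,0],[0,0,0],[-0.0163,-0.0284,0],[-0.0163,-0.0284,0.0114],[-0.0163,-0.0284,0.0114],[-0.0163,-0.0284,0.0114],[-0.0163,-0.0284,0.0114],[-0.0163,-0.0284,0.0114],[-0.0163,-0.0284,0.0114],[0,0,0],[0,0,0]]' --rotation '[[-0.0058,-0.1182,0.0289],[-0.0058,-0.1182,0.0289],[-0.0058,-0.1182,0.0289],[0,0,0],[0,0,0],[0,0,0],[0,0,0],[0,0,0],[0,0,0],[0,0,0],[0,0,0],[0,0,0]]' --jaw '[0.85,0.85,0.85,0.85,0.85,0.85,0.85,0.85,0.85,0.85,0.85,0.85]'

```text
time_s: 18.8
tool_pos: [0.4259, 0.1575, 0.2824]
tool_rot: [-180.0, 0.2, -10.5]
force: [0.2, -0.3, 0.3]
grip_width: 0.074
grasp_force: 0.0
```

```bash
python3 - <<'E'
from h import *
onl()
for b in boxes(): print(b)
above(.4263,.1569,-.185)
c=env.read_camera("side"); cv2.imwrite("pics/s3.png",cv2.resize(c["image"][140:300,160:370],None,fx=3.5,fy=3.5,interpolation=cv2.INTER_CUBIC))
E
```

```text
on ledge x,y,yaw [-0.0033  0.1659 -0.0568] err 0.078
on ledge x,y,yaw [-0.0017 -0.052  -0.0474] err 0.108
(array([ 0.6166, -0.0707, -0.161 ]), 1, np.float64(0.039))
(array([ 0.395 , -0.258 ,  0.2727]), 2, np.float64(0.149))
rot 1 [-0.0005  0.0005 -0.0018] | shift 1 [-0.0008 -0.0007 -0.0001] total [-0.0008 -0.0007 -0.0001]  TCP [0.426 0.157 0.284]
rot 0 [0. 0. 0.] | shift 3 [-0.    -0.     0.033] total [-0.    -0.     0.099]  TCP [0.426 0.157 0.184]
```

View pics/s3.png

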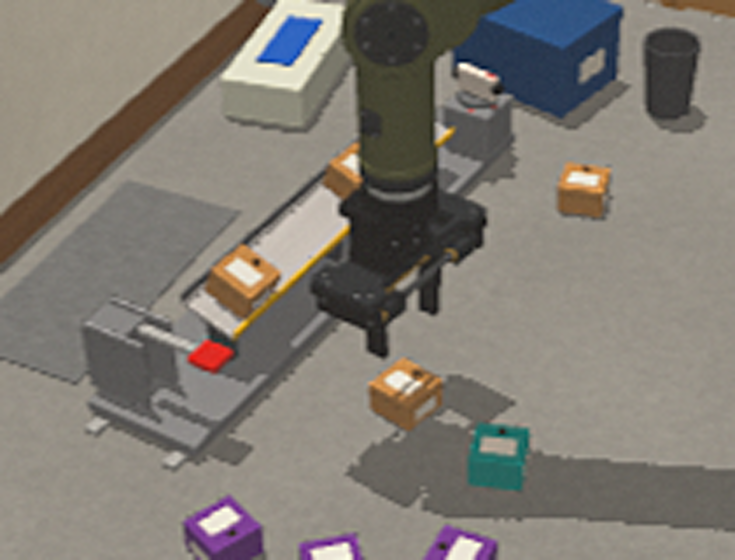

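The first two boxes lie flat on the ledge at crop (243,280) and (345,170), and the lever is still down. The next tan box is at crop (405,393), under the fingers. The purple and turquoise ones are clear.

```bash
python3 - <<'E'
from h import *
s=env.read_camera("side"); m=cv2.morphologyEx(mask(s,(8,110,60),(19,255,255)),cv2.MORPH_CLOSE,np.ones((3,3)))
for ce,st,l in blobs(m,60):
    w=unproj(s,ce,.018)
    if .3<w[0]<.5 and abs(w[1])<.4: print(w, fitbox([(s,cv2.convexHull(np.argwhere(l)[:,::-1].astype(np.float32)))],w[:2]))
E
```

```text
[ 0.39188847 -0.25385694  0.018     ] (array([ 0.39253266, -0.25829174,  0.33577852]), np.float64(0.14045066613977775))
[0.4261503  0.15793159 0.018     ] (array([0.42473304, 0.15629675, 1.45378364]), np.float64(0.12288319824524285))
```

Unchanged. Grasping now.

Emit:
send_rows --xyz '[[0,0,0.03],[0,0,0.03],[0,0,0.025],[0,0,0.013],[0,0,0],[0,0,0],[0,0,0],[0,0,0],[0,0,0],[0,0,0],[0,0,-0.02],[0,0,-0.04],[0,0,-0.04],[0,0,-0.04],[0,0,0],[0,0,0]]' --rotation '[[0,0,0],[0,0,0],[0,0,0],[0,0,0],[0,0,0],[0,0,0],[0,0,0],[0,0,0],[0,0,0],[0,0,0],[0,0,0],[0,0,0],[0,0,0],[0,0,0],[0,0,0],[0,0,0]]' --jaw '[0.85,0.85,0.85,0.85,0.85,0.5,0.5,0.5,0.5,0.5,0.5,0.5,0.5,0.5,0.5,0.5]'

```text
time_s: 20.65
tool_pos: [0.4265, 0.1572, 0.3263]
tool_rot: [-180.0, -0.1, -10.6]
force: [0.7, -0.9, -1.1]
grip_width: 0.0546
grasp_force: 29.4
```

```bash
python3 - <<'E'
from h import *
pl(.055)
E
```

```text
rot 3 [ 0.0051  0.1158 -0.029 ] | shift 3 [0.0336 0.0326 0.0134] total [0.1007 0.0979 0.0402]  TCP [0.525 0.049 0.323]
rot 0 [0. 0. 0.] | shift 2 [-0.      0.      0.0337] total [-0.      0.      0.0675]  TCP [0.548 0.047 0.26 ]
```

Emit:
send_rows --xyz '[[0,0,0],[0,0,0],[0,0,0],[0.0201,0.0196,0.0075],[0.0201,0.0196,0.0075],[0.0201,0.0196,0.0075],[0.0201,0.0196,0.0075],[0.0201,0.0196,0.0075],[0,0,0],[0,0,0]]' --rotation '[[0.005,0.1175,-0.029],[0.005,0.1175,-0.029],[0.005,0.1175,-0.029],[0,0,0],[0,0,0],[0,0,0],[0,0,0],[0,0,0],[0,0,0],[0,0,0]]' --jaw '[0.5,0.5,0.5,0.5,0.5,0.5,0.5,0.5,0.5,0.5]'

```text
time_s: 21.65
tool_pos: [0.5231, 0.0488, 0.323]
tool_rot: [-179.9, -19.9, -5.6]
force: [0.1, 1.0, -1.3]
grip_width: 0.0544
grasp_force: 29.4
```

```bash
python3 - <<'E'
from h import *
pl(.056)
E
```

```text
rot 1 [-0.0009  0.0018 -0.001 ] | shift 1 [ 0.0017 -0.0016  0.0005] total [ 0.0017 -0.0016  0.0005]  TCP [0.525 0.05  0.323]
rot 0 [0. 0. 0.] | shift 2 [-0.      0.      0.0337] total [-0.      0.      0.0675]  TCP [0.548 0.048 0.26 ]
```

Emit:
send_rows --xyz '[[0.001,-0.0016,0.016],[0,0,0.016],[0,0,0.016],[0,0,0.012],[0,0,0.007],[0,0,0.002],[0,0,0],[0,0,0]]' --rotation '[[0,0.002,0],[0,0,0],[0,0,0],[0,0,0],[0,0,0],[0,0,0],[0,0,0],[0,0,0]]' --jaw '[0.5,0.5,0.5,0.5,0.5,0.5,0.5,0.5]'

```text
time_s: 22.45
tool_pos: [0.5486, 0.0488, 0.2614]
tool_rot: [-180.0, -20.4, -5.5]
force: [0.4, 1.1, -0.3]
grip_width: 0.0545
grasp_force: 29.4
```

```bash
python3 - <<'E'
from h import *
o=env.get_obs(); print(o["force"],toled(o["tool_pos"]+Ro.from_euler('xyz',o["tool_rot"],degrees=True).apply([0,0,.1635])))
E
```

```text
[ 0.41465081  1.05225035 -0.29063569] [0.00206735 0.0569665  0.02390368]
```

Emit:
send_rows --xyz '[[-0.002,0,0.002],[0,0,0],[0,0,0],[0,0,0],[0,0,0],[0,0,0],[0,0,-0.02],[0,0,-0.04],[0,0,-0.04],[0,0,0]]' --rotation '[[0,0,0],[0,0,0],[0,0,0],[0,0,0],[0,0,0],[0,0,0],[0,0,0],[0,0,0],[0,0,0],[0,0,0]]' --jaw '[0.5,0.5,0.85,0.85,0.85,0.85,0.85,0.85,0.85,0.85]'

```text
time_s: 23.45
tool_pos: [0.5138, 0.0532, 0.3576]
tool_rot: [179.9, -20.9, -5.5]
force: [0.6, -0.3, 0.5]
grip_width: 0.0739
grasp_force: 0.0
```

```bash
python3 - <<'E'
from h import *
onl()
B=boxes()
for b in B: print(b)
p=min((b[0] for b in B),key=lambda q:q[1])
above(*p)
E
```

```text
on ledge x,y,yaw [0.0018 0.1731 0.2949] err 0.746
on ledge x,y,yaw [-0.0011 -0.0593 -0.4861] err 0.346
(array([ 0.6161, -0.0721, -0.1569]), 1, np.float64(0.307))
(array([ 0.395 , -0.2583,  0.2743]), 2, np.float64(0.136))
rot 3 [ 0.0222 -0.1168 -0.1226] | shift 6 [-0.0329  0.0444  0.0114] total [-0.1973  0.2665  0.0683]  TCP [ 0.395 -0.258  0.284]
rot 0 [0. 0. 0.] | shift 3 [ 0.    -0.     0.033] total [ 0.    -0.     0.099]  TCP [ 0.395 -0.258  0.184]
```

Emit:
send_rows --xyz '[[0,0,0],[0,0,0],[0,0,0],[-0.0219,0.0296,0],[-0.0219,0.0296,0],[-0.0219,0.0296,0],[-0.0219,0.0296,0.0114],[-0.0219,0.0296,0.0114],[-0.0219,0.0296,0.0114],[-0.0219,0.0296,0.0114],[-0.0219,0.0296,0.0114],[-0.0219,0.0296,0.0114],[0,0,0],[0,0,0]]' --rotation '[[0.0222,-0.1168,-0.1226],[0.0222,-0.1168,-0.1226],[0.0222,-0.1168,-0.1226],[0,0,0],[0,0,0],[0,0,0],[0,0,0],[0,0,0],[0,0,0],[0,0,0],[0,0,0],[0,0,0],[0,0,0],[0,0,0]]' --jaw '[0.85,0.85,0.85,0.85,0.85,0.85,0.85,0.85,0.85,0.85,0.85,0.85,0.85,0.85]'

```text
time_s: 25.0
tool_pos: [0.3841, -0.2524, 0.2751]
tool_rot: [179.8, -2.4, 13.1]
force: [0.4, 0.4, 0.8]
grip_width: 0.074
grasp_force: 0.0
```

```bash
python3 - <<'E'
from h import *
onl()
s=env.read_camera("side"); m=cv2.morphologyEx(mask(s,(8,110,60),(19,255,255)),cv2.MORPH_CLOSE,np.ones((3,3)))
for ce,st,l in blobs(m,60):
    w=unproj(s,ce,.018)
    if .3<w[0]<.5 and abs(w[1])<.4: print(w,st)
above(.395,-.258,.273)
E
```

```text
on ledge x,y,yaw [-0.0032  0.1661 -0.0223] err 0.07
on ledge x,y,yaw [-0.0029  0.0579 -0.1084] err 0.088
on ledge x,y,yaw [ 0.0012 -0.0648  0.0516] err 0.136
[ 0.39247823 -0.25406195  0.018     ] [320 186  14  16 148]
rot 1 [ 0.0057 -0.0427 -0.0414] | shift 1 [ 0.0074  0.0093 -0.0072] total [ 0.0074  0.0093 -0.0072]  TCP [ 0.395 -0.258  0.284]
rot 0 [0. 0. 0.] | shift 3 [ 0.    -0.     0.033] total [ 0.    -0.     0.099]  TCP [ 0.395 -0.258  0.184]
```

Emit:
send_rows --xyz '[[0,0,0],[0.0074,0.0093,-0.0072],[0,0,0],[0,0,0]]' --rotation '[[0.0057,-0.0427,-0.0414],[0,0,0],[0,0,0],[0,0,0]]' --jaw '[0.85,0.85,0.85,0.85]'

```text
time_s: 25.5
tool_pos: [0.395, -0.2581, 0.2842]
tool_rot: [179.9, -0.0, 15.7]
force: [-0.1, 0.5, -0.2]
grip_width: 0.0738
grasp_force: 0.0
```

```bash
python3 - <<'E'
from h import *
above(.395,-.258,.273)
E
```

```text
rot 1 [ 0.0016 -0.0007  0.0002] | shift 1 [ 0.0001 -0.0001  0.0007] total [ 0.0001 -0.0001  0.0007]  TCP [ 0.395 -0.258  0.284]
rot 0 [0. 0. 0.] | shift 3 [ 0.    -0.     0.033] total [ 0.    -0.     0.099]  TCP [ 0.395 -0.258  0.184]
```

Emit:
send_rows --xyz '[[0,0,0.03],[0,0,0.03],[0,0,0.025],[0,0,0.014],[0,0,0],[0,0,0],[0,0,0],[0,0,0],[0,0,0],[0,0,0],[0,0,-0.02],[0,0,-0.04],[0,0,-0.04],[0,0,-0.04],[0,0,0],[0,0,0]]' --rotation '[[0,0,0],[0,0,0],[0,0,0],[0,0,0],[0,0,0],[0,0,0],[0,0,0],[0,0,0],[0,0,0],[0,0,0],[0,0,0],[0,0,0],[0,0,0],[0,0,0],[0,0,0],[0,0,0]]' --jaw '[0.85,0.85,0.85,0.85,0.85,0.5,0.5,0.5,0.5,0.5,0.5,0.5,0.5,0.5,0.5,0.5]'

```text
time_s: 27.1
tool_pos: [0.3944, -0.2591, 0.3258]
tool_rot: [179.8, -0.1, 15.5]
force: [-0.4, -0.0, -2.0]
grip_width: 0.055
grasp_force: 29.1
```

```bash
python3 - <<'E'
from h import *
pl(-.16); onl()
c=env.read_camera("side"); cv2.imwrite("pics/s4.png",cv2.resize(c["image"][130:270,190:370],None,fx=4,fy=4,interpolation=cv2.INTER_CUBIC))
E
```

```text
rot 3 [-0.0205  0.1148  0.1218] | shift 3 [ 0.031  -0.0348  0.0122] total [ 0.0929 -0.1045  0.0367]  TCP [ 0.504 -0.165  0.323]
rot 0 [0. 0. 0.] | shift 2 [ 0.     -0.      0.0338] total [ 0.     -0.      0.0675]  TCP [ 0.527 -0.167  0.26 ]
on ledge x,y,yaw [-0.0032  0.1663 -0.0338] err 0.089
on ledge x,y,yaw [-0.0028  0.0578 -0.1013] err 0.083
on ledge x,y,yaw [ 0.0012 -0.0653  0.0517] err 0.136
```

View pics/s4.png

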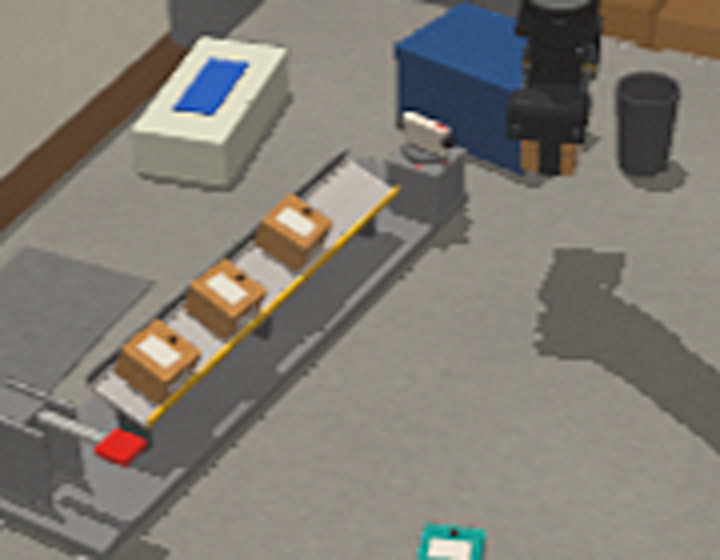

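Three boxes lie flat on the ledge, at crop (160,360), (228,298) and (293,230). The fourth is in the gripper at (550,150).

Emit:
send_rows --xyz '[[0,0,0],[0,0,0],[0,0,0],[0,0,0],[0,0,0],[0.0186,-0.0209,0.0068],[0.0186,-0.0209,0.0068],[0.0186,-0.0209,0.0068],[0.0186,-0.0209,0.0068],[0.0186,-0.0209,0.0068],[0,0,0],[0,0,0]]' --rotation '[[-0.0123,0.07,0.073],[-0.0123,0.07,0.073],[-0.0123,0.07,0.073],[-0.0123,0.07,0.073],[-0.0123,0.07,0.073],[0,0,0],[0,0,0],[0,0,0],[0,0,0],[0,0,0],[0,0,0],[0,0,0]]' --jaw '[0.5,0.5,0.5,0.5,0.5,0.5,0.5,0.5,0.5,0.5,0.5,0.5]'

```text
time_s: 28.4
tool_pos: [0.5026, -0.164, 0.3238]
tool_rot: [-179.8, -20.1, -5.5]
force: [-0.3, -0.8, -1.1]
grip_width: 0.0548
grasp_force: 29.1
```

```bash
python3 - <<'E'
from h import *
pl(-.163)
E
```

```text
rot 1 [-0.0044 -0.0006  0.0009] | shift 1 [0.0011 0.0036 0.0011] total [0.0011 0.0036 0.0011]  TCP [ 0.504 -0.168  0.323]
rot 0 [0. 0. 0.] | shift 2 [ 0.     -0.      0.0338] total [ 0.     -0.      0.0675]  TCP [ 0.527 -0.17   0.26 ]
```

Emit:
send_rows --xyz '[[0,0.0036,0.016],[0,0,0.016],[0,0,0.016],[0,0,0.012],[0,0,0.007],[0,0,0.003],[0,0,0],[0,0,0]]' --rotation '[[-0.004,0,0],[0,0,0],[0,0,0],[0,0,0],[0,0,0],[0,0,0],[0,0,0],[0,0,0]]' --jaw '[0.5,0.5,0.5,0.5,0.5,0.5,0.5,0.5]'

```text
time_s: 29.2
tool_pos: [0.527, -0.1707, 0.2607]
tool_rot: [179.9, -20.3, -5.6]
force: [-0.2, 0.1, -1.2]
grip_width: 0.0549
grasp_force: 29.1
```

```bash
python3 - <<'E'
from h import *
o=env.get_obs(); print(o["force"],toled(o["tool_pos"]+Ro.from_euler('xyz',o["tool_rot"],degrees=True).apply([0,0,.1635])))
E
```

```text
[-0.20785622  0.09388918 -1.23129274] [ 0.0015322  -0.16400971  0.02325329]
```

Emit:
send_rows --xyz '[[-0.0015,0,0.0015],[0,0,0],[0,0,0],[0,0,0],[0,0,0],[0,0,0],[0,0,-0.02],[0,0,-0.04],[0,0,-0.04],[0,0,-0.03],[-0.04,0,0],[-0.04,0,0],[-0.04,0,0],[0,0,0],[0,0,0]]' --rotation '[[0,0,0],[0,0,0],[0,0,0],[0,0,0],[0,0,0],[0,0,0],[0,0,0],[0,0,0],[0,0,0],[0,-0.1,0],[0,-0.12,0],[0,-0.12,0],[0,0,0],[0,0,0],[0,0,0]]' --jaw '[0.5,0.5,0.8,0.8,0.8,0.8,0.8,0.8,0.8,0.8,0.8,0.8,0.8,0.8,0.8]'

```text
time_s: 30.7
tool_pos: [0.3632, -0.1543, 0.3646]
tool_rot: [179.8, -0.9, -5.7]
force: [0.9, -0.1, 0.7]
grip_width: 0.0695
grasp_force: 0.0
```

```bash
python3 - <<'E'
from h import *
print(env.get_obs()["qpos"].round(1))
onl()
print(boxes())
c=env.read_camera("top"); a=c["image"][130:250,180:440]; cv2.imwrite("pics/t5.png",cv2.resize(a,None,fx=3,fy=3,interpolation=cv2.INTER_CUBIC))
s=env.read_camera("side"); a=s["image"][130:260,190:370]; cv2.imwrite("pics/s5.png",cv2.resize(a,None,fx=4,fy=4,interpolation=cv2.INTER_CUBIC))
E
```

```text
[ 54.3 -12.7 -30.5 118.8  -6.9  71.4 -69.1]
on ledge x,y,yaw [-0.0037  0.1659 -0.0585] err 0.069
on ledge x,y,yaw [-0.0029  0.058  -0.1078] err 0.085
on ledge x,y,yaw [ 0.0008 -0.0656  0.0709] err 0.11
on ledge x,y,yaw [-0.003  -0.1618 -0.0597] err 0.112
[(array([ 0.6174, -0.0853, -0.0693]), 1, np.float64(0.077)), (array([ 0.6048, -0.1874, -0.1919]), 1, np.float64(0.031))]
```

View pics/t5.png

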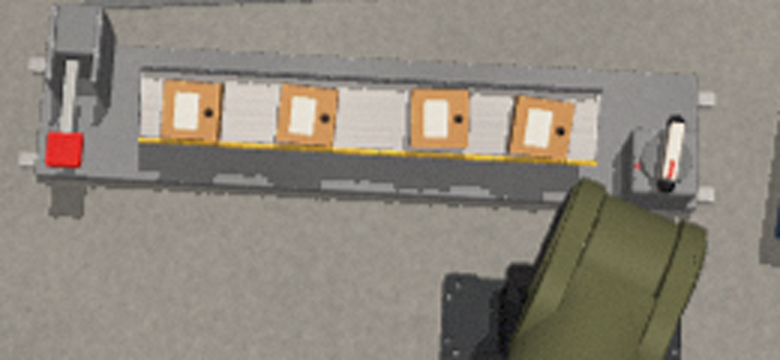

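View pics/s5.png

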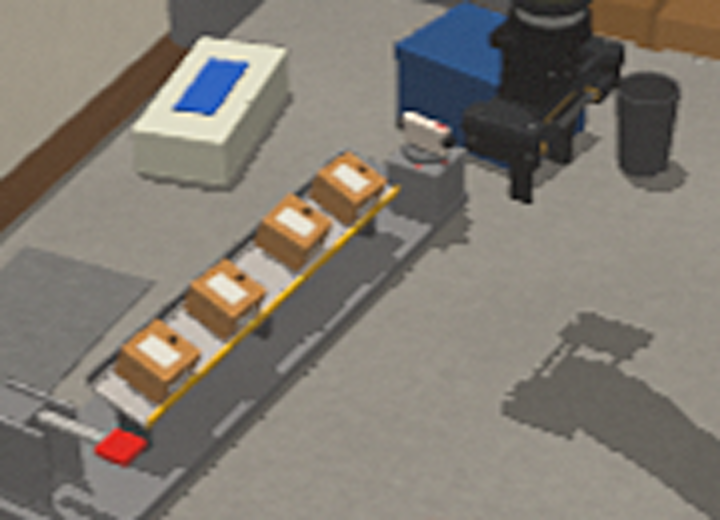

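All four boxes lie flat on the ledge and there is no tan box left on the bench. The handle's balls are at top-view pixels (405.3,170) and (402,192), which puts its axis near (0.549,-0.295) with the bar at about -13° yaw.

```bash
python3 - <<'E'
from h import *
Q=down(-.231); h=[.5493,-.2955]
plan(([*h,.18],Q,.1635),([*h,.112],Q,.1635))
E
```

```text
rot 1 [ 0.     -0.0149  0.1336] | shift 5 [0.0425 0.019  0.0042] total [0.2125 0.095  0.0208]  TCP [ 0.549 -0.296  0.344]
rot 0 [0. 0. 0.] | shift 2 [ 0.    -0.     0.034] total [ 0.    -0.     0.068]  TCP [ 0.549 -0.296  0.276]
```

Emit:
send_rows --xyz '[[0,0,0],[0,0,0],[0.0266,0.0119,0.0026],[0.0266,0.0119,0.0026],[0.0266,0.0119,0.0026],[0.0266,0.0119,0.0026],[0.0266,0.0119,0.0026],[0.0266,0.0119,0.0026],[0.0266,0.0119,0.0026],[0.0266,0.0119,0.0026],[0,0,0],[0,0,0]]' --rotation '[[0,-0.0075,0.0668],[0,-0.0075,0.0668],[0,0,0],[0,0,0],[0,0,0],[0,0,0],[0,0,0],[0,0,0],[0,0,0],[0,0,0],[0,0,0],[0,0,0]]' --jaw '[0.5,0.5,0.5,0.5,0.5,0.5,0.5,0.5,0.5,0.5,0.5,0.5]'

```text
time_s: 32.15
tool_pos: [0.549, -0.2959, 0.3421]
tool_rot: [-179.9, 0.1, -13.3]
force: [-0.3, -0.2, -0.4]
grip_width: 0.0436
grasp_force: 0.0
```

```bash
python3 - <<'E'
from h import *
Q=down(-.231); h=[.5493,-.2955]
plan(([*h,.18],Q,.1635),([*h,.112],Q,.1635)); print(env.get_obs()["qpos"].round(1))
s=env.read_camera("side"); a=s["image"][130:220,250:370]; cv2.imwrite("pics/s6.png",cv2.resize(a,None,fx=6,fy=6,interpolation=cv2.INTER_CUBIC))
E
```

```text
rot 1 [-0.0015  0.0023 -0.0008] | shift 1 [ 0.0002 -0.0005 -0.0014] total [ 0.0002 -0.0005 -0.0014]  TCP [ 0.549 -0.296  0.344]
rot 0 [0. 0. 0.] | shift 2 [ 0.    -0.     0.034] total [ 0.    -0.     0.068]  TCP [ 0.549 -0.296  0.276]
[ 51.5  20.3 -31.8  90.8  11.   72.2 -85.4]
```

View pics/s6.png

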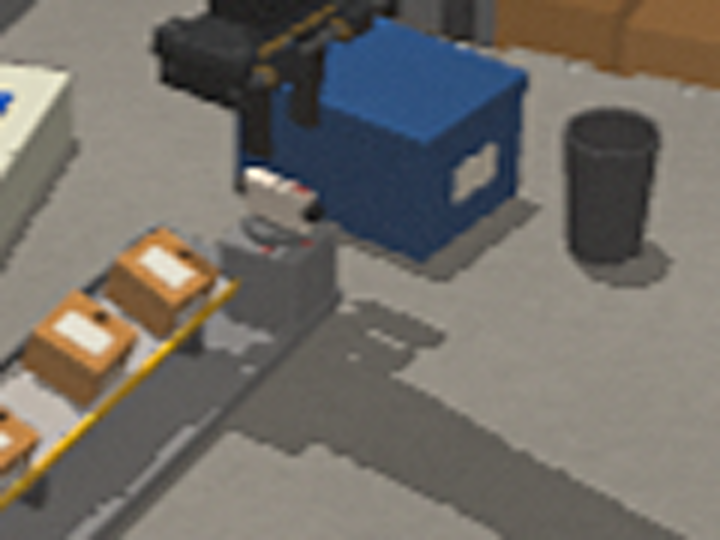

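The fingers are above the handle at crop (285,190). Turning from here would take the last joint to about -144°, close to its limit. I flip the tool half a turn first, which gives the same grasp.

Emit:
send_rows --xyz '[[0,0,0],[0,0,0],[0,0,0],[0,0,0],[0,0,0],[0,0,0],[0,0,0],[0,0,0],[0,0,0],[0,0,0],[0,0,0],[0,0,0],[0,0,0],[0,0,0],[0,0,0],[0,0,0],[0,0,0],[0,0,0],[0,0,0],[0,0,0]]' --rotation '[[0,0,-0.13],[0,0,-0.13],[0,0,-0.13],[0,0,-0.13],[0,0,-0.13],[0,0,-0.13],[0,0,-0.13],[0,0,-0.13],[0,0,-0.13],[0,0,-0.13],[0,0,-0.13],[0,0,-0.13],[0,0,-0.13],[0,0,-0.13],[0,0,-0.13],[0,0,-0.13],[0,0,-0.13],[0,0,-0.13],[0,0,-0.13],[0,0,-0.13]]' --jaw '[0.5,0.5,0.5,0.5,0.5,0.5,0.5,0.5,0.5,0.5,0.5,0.5,0.5,0.5,0.5,0.5,0.5,0.5,0.5,0.5]'

```text
time_s: 34.2
tool_pos: [0.5481, -0.295, 0.3438]
tool_rot: [-179.9, 0.0, 136.0]
force: [-0.9, 0.8, 0.1]
grip_width: 0.0435
grasp_force: 0.0
```

Emit:
send_rows --xyz '[[0,0,0],[0,0,0],[0,0,0],[0,0,0],[0,0,0],[0,0,0]]' --rotation '[[0,0,-0.13],[0,0,-0.13],[0,0,-0.13],[0,0,-0.13],[0,0,0],[0,0,0]]' --jaw '[0.5,0.5,0.5,0.5,0.5,0.5]'

```text
time_s: 34.8
tool_pos: [0.5483, -0.2954, 0.3436]
tool_rot: [-179.9, -0.0, 165.3]
force: [-0.3, -0.7, -0.1]
grip_width: 0.0438
grasp_force: 0.0
```

```bash
python3 - <<'E'
from h import *
Q=down(-.231+np.pi); h=[.5493,-.2955]
plan(([*h,.18],Q,.1635),([*h,.112],Q,.1635)); print(env.get_obs()["qpos"].round(1))
E
```

```text
rot 1 [-0.0013 -0.0006 -0.0251] | shift 1 [-0.001   0.0002  0.0001] total [-0.001   0.0002  0.0001]  TCP [ 0.549 -0.296  0.344]
rot 0 [0. 0. 0.] | shift 2 [ 0.    -0.     0.034] total [ 0.    -0.     0.068]  TCP [ 0.549 -0.296  0.276]
[ 73.   30.5 -63.5  90.2  27.8  76.8  81.6]
```

Emit:
send_rows --xyz '[[-0.001,0,0.01],[0,0,0.02],[0,0,0.02],[0,0,0.018],[0,0,0],[0,0,0],[0,0,0],[0,0,0],[0,0,0],[0,0,0],[0,0,0]]' --rotation '[[0,0,-0.025],[0,0,0],[0,0,0],[0,0,0],[0,0,0],[0,0,0],[0,0,0],[0,0,0],[0,0,0],[0,0,0],[0,0,0]]' --jaw '[0.5,0.5,0.5,0.5,0.5,0.05,0.05,0.05,0.05,0.05,0.05]' --newtons 25

```text
time_s: 35.9
tool_pos: [0.5494, -0.2957, 0.2751]
tool_rot: [180.0, -0.1, 166.9]
force: [0.1, 2.2, 0.2]
grip_width: 0.0141
grasp_force: 25.0
```

Emit:
send_rows --xyz '[[0,0,0],[0,0,0],[0,0,0],[0,0,0],[0,0,0],[0,0,0],[0,0,0],[0,0,0],[0,0,0],[0,0,0],[0,0,0],[0,0,0],[0,0,0],[0,0,0]]' --rotation '[[0,0,0.09],[0,0,0.09],[0,0,0.09],[0,0,0.09],[0,0,0.09],[0,0,0.09],[0,0,0.09],[0,0,0.09],[0,0,0.09],[0,0,0.09],[0,0,0.09],[0,0,0.06],[0,0,0],[0,0,0]]' --jaw '[0.05,0.05,0.05,0.05,0.05,0.05,0.05,0.05,0.05,0.05,0.05,0.05,0.05,0.05]'

```text
time_s: 37.3
tool_pos: [0.5502, -0.2948, 0.2752]
tool_rot: [179.9, -0.1, 106.9]
force: [3.3, 4.6, -3.1]
grip_width: 0.0139
grasp_force: 25.0
```

Emit:
send_rows --xyz '[[0,0,0],[0,0,0],[0,0,0],[0,0,0],[0,0,0],[0,0,0],[0,0,-0.02],[0,0,-0.04],[0,0,-0.04],[0,0,-0.02],[-0.01,0.03,0],[-0.01,0.03,0],[-0.01,0.03,0],[-0.01,0.03,0],[-0.01,0.03,0],[0,0,0],[0,0,0]]' --rotation '[[0,0,0],[0,0,0],[0,0,0],[0,0,0],[0,0,0],[0,0,0],[0,0,0],[0,0,0],[0,0,0],[0,0,0],[0,0,0],[0,0,0],[0,0,0],[0,0,0],[0,0,0],[0,0,0],[0,0,0]]' --jaw '[0.05,0.05,0.5,0.5,0.5,0.5,0.5,0.5,0.5,0.5,0.5,0.5,0.5,0.5,0.5,0.5,0.5]'

```text
time_s: 39.0
tool_pos: [0.7079, -0.3004, 0.3943]
tool_rot: [-179.9, -0.1, 106.8]
force: [0.3, -0.8, 0.0]
grip_width: 0.0435
grasp_force: 0.0
```

```bash
python3 - <<'E'
from h import *
onl()
ims=[]
for n,(a,b,d,e) in dict(top=(130,215,180,440),side=(130,260,170,370)).items():
    ims.append(cv2.resize(env.read_camera(n)["image"][a:b,d:e],(780,255) if n=="top" else (520,338),interpolation=cv2.INTER_CUBIC))
z=np.zeros((593,780,3),np.uint8); z[:255]=ims[0]; z[255:,:520]=ims[1]; cv2.imwrite("pics/end.png",z)
E
```

```text
on ledge x,y,yaw [-0.0036  0.1659 -0.0649] err 0.082
on ledge x,y,yaw [-0.0028  0.0579 -0.101 ] err 0.088
on ledge x,y,yaw [ 0.0012 -0.0652  0.0516] err 0.114
on ledge x,y,yaw [-0.0028 -0.166  -0.0417] err 0.128
```

View pics/end.png

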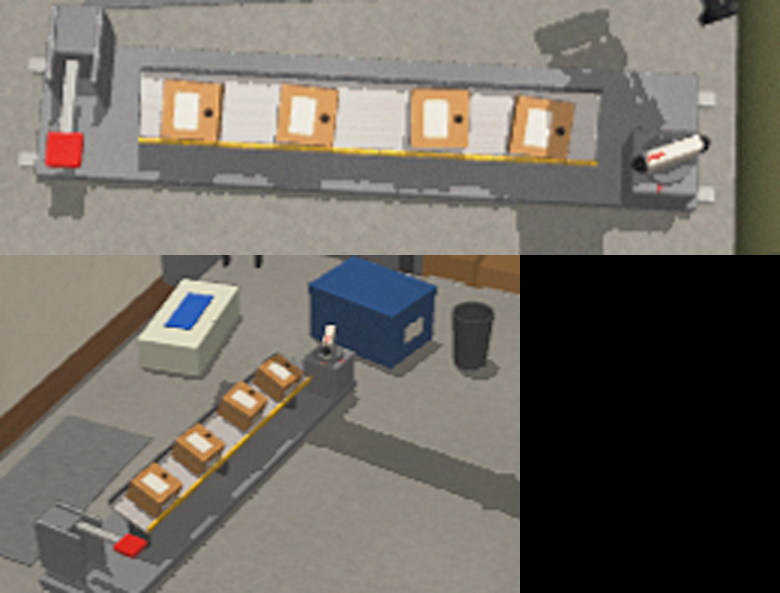

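The handle now points about 66° clockwise of the rack's x axis, or 1.16 rad, with its balls at picture (641,163) and (703,143). All four boxes lie flat on the ledge, the lever is down and the gripper is clear of everything.

```bash
python3 -c "
from cell import env
print(env.sign_off())"
```

```text
the job is handed in; nothing more can be done
None
```

The job is handed in, with no verdict returned: the brake lever is latched, all four tan boxes lie flat on the ledge, and the handle is locked at about 1.16 rad by the last picture.

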